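# Nest the flower pots in the pen and latch its gate

### The arm

A 6-joint arm with a two-finger parallel gripper is mounted at the origin on the work surface; the furniture and walls round the work are solid. World frame = base frame: x ahead of the robot, y to its left, z up, the work surface at z = 0. Lengths are in m, angles in rad, forces in N, time in s.
With the tool pointing down it reaches from about 0.275 to 0.825 m from the base axis. Payload 4.9 kg.
Tool frame: the origin (TCP) lies midway between the tips of the shut fingers; the grasp point (between the pads) lies 19 mm behind it (bot.grip_depth is the distance from the TCP to the grasp point, in m); z points along the fingers, y is the line along which they close (so a half turn about z gives the same grasp; the last joint's range is limited). The gripper opens to 85 mm and grips with 20 to 120 N. Pads are 22 mm wide; open, the fingers measure 114 mm over their backs; the gripper's body (76 mm by 85 mm) begins 54 mm behind the grasp point. The pads swing forward as they close: fully open they stand 13 mm farther back than shut.
Start: joints at [1.118, 0.326, -0.193, 1.052, 0, 1.437], TCP at [0.172, 0.522, 0.231] pointing down, gripper open.
Joint ranges: [-2.65, 2.65], [-0.97, 1.79], [-1.3, 1.35], [-1.93, 2.1], [-1.47, 1.37], [-3.14, 3.14]. Speed limits (rad/s): [2.57, 2.57, 3.14, 3.14, 3.14, 3.14].

### API

Orientations are given as a unit quaternion [w, x, y, z].
In Python, from cell import bot gives the robot as it stands. Calls block until the motion is done:
- bot.move_pose(position, orientation): joint-space move of the TCP to a pose.
- bot.move_linear(position, speed=0.15, rotation=None, until_force=None): straight line of the TCP; rotation=None keeps the orientation; speed is the mean speed in m/s. With until_force (N) it stops when the force on the tool has changed by that much, and returns True; else False.
- bot.goto_joints(angles): joint-space move.
- bot.set_gripper(opening, grasp_force=None): opening from 0.0 (shut) to 1.0 (fully open); grasp_force is the grip in N (None keeps the last); returns when the fingers have stopped.
- bot.wait(seconds).
- bot.solve_ik(position, orientation): joint angles nearest the present ones, or None.
- bot.camera(name): name is "scene" or "top" or "wrist"; returns the picture (420x560x3 uint8, red, green, blue); there is no depth.
- bot.calibration(name): a dict with "mtx" (3x3 intrinsics, pixels), "k1" (the pictures are not rectified: a ray, as slopes to the right and down, at radius r is drawn at 1 + k1 r^2 times it, then the intrinsics apply), "extrinsics" (4x4, takes a point from world to camera coordinates); the wrist camera has in their place "hand_eye" (4x4, takes a point from camera to tool coordinates, whose origin is the TCP and whose axes are the flange's). Camera axes: x right, y down, z forward; pixel columns grow to the right and rows downward; lengths in m; the calibration is good to about 2 mm. A picture is of the moment at which its call begins: read the wrist's pose just before it. calibration takes no time and is no camera call.
A pose or a line that the arm cannot do raises bot.PlanningError and nothing moves.
- bot.close_job(): hands the job in; it is judged then, once.
Trained networks look in the newest picture that a camera, given by its name, has taken for a name from the list of things; names that differ only in an ending like _2 or _b are one class to them, and where a whole thing is asked for, a point or a joint stands for the part that bears it (a point fixed in the world has none). Each returns a list of dicts, best first, with "confidence" (0 to 1); they miss things now and then, are a little off and sometimes report something else, mostly with a low value. They report only what shows in the picture. A call takes as long as a camera call.
- bot.search_frame(camera, thing): "bbox" ([left, top, width, height] in pixels, round what is visible of it).
Readings, each from a call of its own:
- bot.read_clock(): time.
- bot.read_joint_positions(): joint angles.
- bot.read_joint_vel(): joint speeds.
- bot.read_joint_efforts(): joint torques, N m.
- bot.read_position(): TCP position.
- bot.read_tool_rot(): TCP orientation.
- bot.read_ft_force(): force on the tool from outside, world axes, zero at the start.
- bot.read_moment(): the same for the moment, N m.
- bot.read_gripper_width(): opening from 0.0 (shut) to 1.0 (fully open).
- bot.read_finger_force(): force on a finger pad.
Only numpy, scipy, OpenCV 4.12 (cv2) and the standard library are available. Lean on these libraries where they do the work, as an engineer would, in place of code of your own. Each camera call takes 0.05 s, during which the arm holds its last target. There are 200 camera calls.

### The job

Stack all the loose terracotta pots into the one fixed in the wooden pen, each nested fully down inside the one below so that they make one straight, upright stack. Then shut the pen's gate: lift the bar of the latch over the lip of the catch, bring the gate home and let the bar drop fully down into the catch. Leave the jar and the wooden rib where they are.

Things in the scene. Friction and masses are not known exactly. Their poses are not given: they have to be found in the camera images.
- pot0_mid (a point): terracotta flower pot screwed down in the middle of the pen (it cannot move); all pots have one shape: 62 mm high, hollow, open on top. The upper 26 mm is a straight round collar, 68 mm across outside, 60 mm inside; below it the body tapers from 56 mm to a 44 mm foot. 0.11 to 0.18 kg. The point lies on the axis half-way up (31 mm above the foot, 31 mm below the rim); z points from foot to mouth.
- pot1_mid (a point): loose pot, same shape and point as pot0 (18 mm below the middle of the collar); starts upright on the ware board; may be absent. A nested pot goes into the one below, with 2 mm play all round, until its collar rests on the lower rim; it then stands 26 mm higher than that one, and its whole collar stays free to grip.
- pot2_mid (a point): another loose pot, as pot1; may be absent; starts upright on the ware board.
- pot3_mid (a point): another loose pot, as pot1; may be absent; starts upright on the ware board.
- pot4_mid (a point): another loose pot, as pot1; may be absent; starts upright on the ware board.
- pot5_mid (a point): another loose pot, as pot1; may be absent; starts upright on the ware board.
- pot6_mid (a point): another loose pot, as pot1; may be absent; starts upright on the ware board.
- pen: fixed wooden pen: board 160 x 160 mm on battens, its top 33 mm above the table, rails (top 77 mm up) on three sides, a gate on the fourth, gate posts up to 99 mm. Origin at the centre of the board's underside (18 mm up). -x points out through the gate, +y to the hinge post, -y to the post with the catch, z up.
- seat (a point): centre of the pot stack, on top of the pen's board, under the foot of the fixed pot0 (a low round curb runs round it); axes as the pen's. The shut gate's mid-plane lies 80 mm from it towards -x.
- gate_hinge (a point): point on the gate's vertical hinge axis, 80 mm above the table; axes as the pen's (fixed, they do not turn with the gate). The shut gate runs from here towards -y.
- gate (a joint): angle of the wooden gate (118 mm long, top 89 mm above the table) about its hinge, rad: 0 shut, grows to 0.9 as it swings outward (clockwise from above). Slight friction holds it where it is left; starts partly open. With the bar down it stops at about 0.14, the bar against the outer face of the catch's lip.
- latch (a joint): angle of the steel drop bar on the gate's outer face, rad: 0 level, down on its stop; grows to 0.8 as the tab is lifted; falls back by its weight (0.16 kg). Lifted by 0.2 or more (0.3 gives good room) it clears the lip. Bar 16 mm high, 8 mm thick; its free end reaches 74 mm beyond the gate's end.
- latch_pivot (a point): pivot of the bar: 60 mm along the gate from the hinge axis, 15 mm outward of the gate's mid-plane, 80 mm above the table. The bar turns about x, which is square to the gate; axes turn with the gate, as the pen's when it is shut.
- thumb_tab (a point): upright steel thumb tab on the bar's free end: 12 mm thick (x, square to the gate), 24 mm wide (y, along the gate), 50 mm high, top 135 mm above the table when the bar is down. The point is in its middle, 15 mm below its top; it lies 120 mm along the bar from the pivot and 40 mm above the bar's centre line. Axes turn with gate and bar.
- catch (a point): where the bar's centre line lies when latched, in the catch on the outer face of the free-side post, 130 mm from the hinge axis, 80 mm above the table; axes as the pen's. The slot is open above, 15 mm wide from post to lip; the lip (outer side) is 6 mm thick, its top 84 mm above the table, 12 mm above the lowered bar's underside.
- slip_jar: white slip jar with black lid, 66 mm across, 94 mm high; bystander, not to be disturbed. Origin at the centre of its underside.
- ware_board: fixed flat dark ware board, 336 x 245 x 14 mm, on which the loose pots start; on two battens; its top is 32 mm above the table. Origin at the centre of the board's underside (18 mm up).
- wood_rib: flat half-round wooden rib lying on the table, 79 x 99 x 8 mm; bystander, not to be disturbed. Origin at the centre of its underside.

How it is judged:
By the outcome, as a careful person would: the job done as asked, in the order asked, and still so for the second after the job is handed in, with the robot touching nothing.
Of pot1, pot2, pot3, pot4, pot5, pot6 only 4 to 6 are there at a start; the rules pass over those that are not, and their reading is None.
At some moment in a run one of pot1, pot2, pot3, pot4, pot5, pot6 may be knocked a few centimetres aside while the robot is not near it.
Once in a run the grip may slacken for a moment while it holds something.
It also fails if it takes over 210 s, if anything falls off the work surface, if the arm or the gripper's body presses on something with over 40 N, if the wrist force passes 120 N, or if a joint passes its speed limit or range.

## Working session

There is one attempt and no reset: what is moved stays moved. The work goes in short steps, each a Python script; the robot and the scene stay as the last script left them, time stands still between calls to the robot, and variables do not carry over. Pictures are saved under pics/ and viewed, at most 14 in all, crops included, and the job is handed in when it is done.

```bash
mkdir -p pics; ls; python3 - <<'E'
from cell import bot
import cv2,numpy as np
for n in ("scene","top","wrist"):
    im=bot.camera(n); cv2.imwrite(f"pics/{n}0.png",im[:,:,::-1]); c=bot.calibration(n); print(n,{k:np.round(v,4).tolist() for k,v in c.items()})
    for t in ("pot1_mid","pen","gate","thumb_tab","latch","slip_jar","wood_rib","catch","ware_board"):
        print(t,[( [int(v) for v in d["bbox"]],round(d["confidence"],2)) for d in bot.search_frame(n,t)])
print(bot.read_position(),bot.read_tool_rot(),bot.read_clock(),bot.grip_depth)
a=cv2.imread("pics/scene0.png");b=cv2.imread("pics/top0.png")
E
```

```text
pics
scene {'mtx': [[544.6285, 0.0, 283.6954], [0.0, 544.6285, 211.9334], [0.0, 0.0, 1.0]], 'k1': -0.1559, 'extrinsics': [[0.7393, -0.6733, -0.0122, -0.4079], [-0.3303, -0.3468, -0.8778, 0.2331], [0.5868, 0.653, -0.4788, 1.0771], [0.0, 0.0, 0.0, 1.0]]}
pot1_mid [([285, 230, 32, 33], 0.73)]
pen [([206, 166, 109, 77], 0.78)]
gate [([266, 166, 47, 59], 0.95)]
thumb_tab [([277, 167, 35, 41], 0.87), ([204, 167, 105, 77], 0.71)]
latch [([276, 168, 34, 45], 0.84), ([367, 259, 32, 41], 0.17)]
slip_jar [([166, 200, 31, 41], 0.83)]
wood_rib [([188, 196, 20, 19], 0.49)]
catch [([207, 168, 103, 72], 0.69)]
ware_board []
top {'mtx': [[425.5233, 0.0, 286.884], [0.0, 425.5233, 211.7734], [0.0, 0.0, 1.0]], 'k1': -0.0546, 'extrinsics': [[-0.0076, -1.0, 0.005, -0.0447], [-0.9967, 0.0072, -0.0807, 0.4922], [0.0806, -0.0056, -0.9967, 1.061], [0.0, 0.0, 0.0, 1.0]]}
pot1_mid [([322, 210, 29, 25], 0.72), ([406, 192, 26, 29], 0.68)]
pen [([188, 129, 90, 128], 0.97)]
gate [([247, 126, 26, 85], 0.77)]
thumb_tab [([252, 127, 17, 61], 0.6)]
latch [([248, 129, 24, 61], 0.6)]
slip_jar [([192, 258, 32, 29], 0.63)]
wood_rib [([153, 204, 32, 32], 0.64)]
catch [([187, 128, 88, 124], 0.64)]
ware_board [([284, 149, 142, 129], 0.61), ([193, 256, 30, 30], 0.23)]
wrist {'mtx': [[376.3007, 0.0, 286.0579], [0.0, 376.3007, 208.8995], [0.0, 0.0, 1.0]], 'k1': -0.0386, 'hand_eye': [[-0.0006, -0.9645, -0.2639, 0.0661], [1.0, -0.0006, -0.0001, 0.0001], [-0.0001, -0.2639, 0.9645, -0.1442], [0.0, 0.0, 0.0, 1.0]]}
pot1_mid []
pen []
gate []
thumb_tab []
latch []
slip_jar []
wood_rib []
catch []
ware_board []
[0.17238502 0.52233491 0.23130416] [2.59350457e-06 1.58723533e-01 9.87323067e-01 3.06440819e-05] 1.5 0.0187
```

View pics/scene0.png

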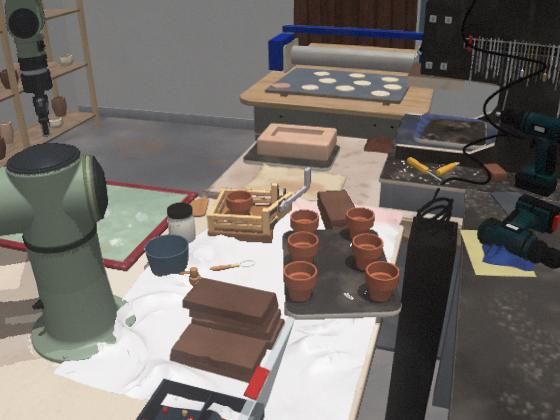

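View pics/top0.png

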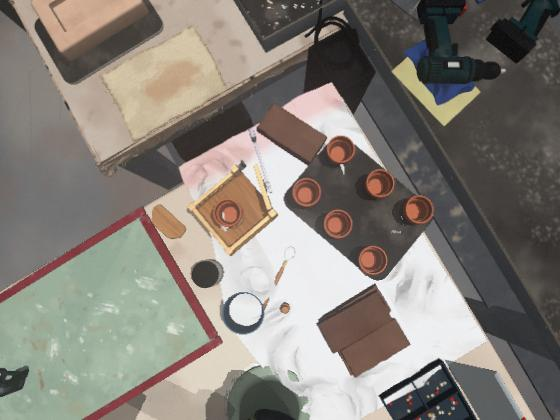

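The top view shows six loose pots: (341,150), (306,192), (379,183), (418,210), (338,223) and (372,261). pot0 is at (230,213) in the pen. The gate is open, with its hinge near (272,213) and the steel bar running up to its tab near (253,130). The jar is at (206,273) and the rib at (168,222).

```bash
cat > h.py <<'E'
from cell import bot
import cv2, numpy as np
from scipy.spatial.transform import Rotation as R
from scipy.optimize import least_squares
def q2R(q): return R.from_quat(np.r_[q[1:],q[0]]).as_matrix()
def R2q(M): q=R.from_matrix(M).as_quat(); return np.r_[q[3],q[:3]]
def down(yaw):  # tool y axis at angle yaw in world, z down
    y=np.array([np.cos(yaw),np.sin(yaw),0]); z=np.array([0,0,-1.]); return np.c_[np.cross(y,z),y,z]
def shot(name,save=None):
    c=bot.calibration(name)
    if name=="wrist":
        T=np.eye(4); T[:3,:3]=q2R(bot.read_tool_rot()); T[:3,3]=bot.read_position()
        E=np.linalg.inv(T@c["hand_eye"])
    else: E=np.array(c["extrinsics"])
    im=bot.camera(name)
    if save: cv2.imwrite(f"pics/{save}.png",im[:,:,::-1])
    return dict(name=name,im=im,K=np.array(c["mtx"]),k1=float(c["k1"]),E=E)
def proj(v,P):
    p=np.atleast_2d(P)@v["E"][:3,:3].T+v["E"][:3,3]; s=p[:,:2]/p[:,2:]; s=s*(1+v["k1"]*(s**2).sum(1,keepdims=True))
    return s@v["K"][:2,:2].T+v["K"][:2,2]
def ray(v,uv):
    s=(np.asarray(uv,float)-v["K"][:2,2])/np.diag(v["K"])[:2]; d=s.copy()
    for _ in range(8): d=s/(1+v["k1"]*(d@d))
    Rm=v["E"][:3,:3]; return -Rm.T@v["E"][:3,3], Rm.T@np.r_[d,1]
def on_plane(v,uv,z):
    o,d=ray(v,uv); return o+d*(z-o[2])/d[2]
def tri(obs):
    A=np.zeros((3,3));b=np.zeros(3)
    for v,uv in obs:
        o,d=ray(v,uv); d/=np.linalg.norm(d); M=np.eye(3)-np.outer(d,d); A+=M;b+=M@o
    return np.linalg.solve(A,b)
t=np.linspace(0,2*np.pi,72,endpoint=False); C=np.c_[np.cos(t),np.sin(t),0*t]
POT=np.vstack([C*r+[0,0,z] for r,z in((.034,0),(.034,-.026),(.028,-.026),(.022,-.062))]) # origin rim centre
def pbox(v,rim,full=True):
    q=proj(v,(POT if full else POT[:144])+rim); return np.r_[q.min(0),q.max(0)]
def mask(v):
    h=cv2.cvtColor(v["im"],cv2.COLOR_RGB2HSV); H,S,V=[h[...,i].astype(int) for i in range(3)]
    m=(((H<12)|(H>174))&(S>115)&(V>45)).astype(np.uint8)
    return cv2.morphologyEx(m,cv2.MORPH_CLOSE,np.ones((3,3)))
def blobs(v,amin=150):
    n,l,s,c=cv2.connectedComponentsWithStats(mask(v)); H,W=l.shape
    return [np.r_[b[0],b[1],b[0]+b[2]-1,b[1]+b[3]-1].astype(float) for b in s[1:] if b[4]>amin and b[0]>1 and b[1]>1 and b[0]+b[2]<W-1 and b[1]+b[3]<H-1]
def fit(obs,x0): # obs: (view, box)
    w=lambda v:v["K"][0,0]
    r=least_squares(lambda x:np.concatenate([pbox(v,x)-b for v,b in obs]),x0,x_scale=.01,loss="soft_l1")
    return r.x,np.sqrt(np.mean(r.fun**2))
def go(p,yaw,lin=None):
    """tool down; the half-turn alternative nearest the present joints"""
    best=None
    j0=np.array(bot.read_joint_positions())
    for k in (0,np.pi):
        j=bot.solve_ik(p,R2q(down(yaw+k)))
        if j is not None:
            c=abs(np.array(j)-j0).max()
            if best is None or c<best[0]: best=(c,k,j)
    assert best, ("unreachable",p,yaw)
    bot.move_pose(p,R2q(down(yaw+best[1])))
E
python3 - <<'E'
from h import *
T=shot("top");S=shot("scene")
bt,bs=blobs(T,100),blobs(S,100)
for b in bt:
    c=(b[:2]+b[2:])/2; p=on_plane(T,c,.085); x,e=fit([(T,b)],p+[0,0,.009])
    y=least_squares(lambda q:pbox(T,np.r_[q,.094])-b,p[:2]).x
    pr=pbox(S,np.r_[y,.094]); m=min(bs,key=lambda k:abs(k-pr).sum())
    z,e2=fit([(T,b),(S,m)],np.r_[y,.094])
    print(b,y.round(3),"sc",m,pr.round(),"3d",z.round(3),round(e2,2))
v=T
cc=on_plane(T,[230,213],.095);print(cc, on_plane(T,[253,130],.135),on_plane(T,[272,213],.099),on_plane(T,[238,170],.099))
E
```

```text
[327. 136. 354. 162.] [ 0.639 -0.179] sc [346. 207. 399. 300.] [346. 206. 375. 240.] 3d [ 0.656 -0.19   0.017] 16.6
[366. 169. 393. 197.] [ 0.555 -0.272] sc [346. 207. 399. 300.] [352. 232. 384. 270.] 3d [ 0.562 -0.283  0.048] 16.93
[293. 178. 320. 205.] [ 0.535 -0.095] sc [284. 210. 318. 294.] [291. 208. 320. 242.] 3d [ 0.533 -0.094  0.085] 17.32
[403. 195. 432. 223.] [ 0.491 -0.363] sc [346. 207. 399. 300.] [365. 260. 400. 300.] 3d [ 0.489 -0.357  0.111] 17.15
[213. 198. 241. 226.] [0.487 0.095] sc [226. 190. 252. 214.] [226. 189. 253. 220.] 3d [0.487 0.096 0.095] 2.26
[324. 210. 351. 237.] [ 0.458 -0.169] sc [284. 210. 318. 294.] [288. 231. 319. 268.] 3d [ 0.456 -0.166  0.101] 12.13
[359. 246. 386. 273.] [ 0.372 -0.251] sc [284. 210. 318. 294.] [284. 260. 318. 301.] 3d [ 0.373 -0.249  0.114] 14.62
[0.48388533 0.08656583 0.095     ] [0.67263136 0.02912871 0.135     ] [ 0.48285582 -0.01283864  0.099     ] [0.58585021 0.0674285  0.099     ]
```

```bash
cat >> h.py <<'E'
def look(xy,zc=.40,yaw=None,save=None):
    """wrist camera straight above xy at height zc"""
    j0=np.array(bot.read_joint_positions()); best=None
    h=bot.calibration("wrist")["hand_eye"][:3,3]
    for y in ([yaw] if yaw is not None else np.arange(-np.pi,np.pi,np.pi/6)):
        M=down(y); p=np.r_[xy,zc]-M@h; j=bot.solve_ik(p,R2q(M))
        if j is not None:
            c=abs(np.array(j)-j0).max()
            if best is None or c<best[0]: best=(c,p,M)
    assert best,("look",xy)
    bot.move_pose(best[1],R2q(best[2])); return shot("wrist",save)
E
python3 - <<'E'
from h import *
import pickle
T=shot("top")
P0={'a':[.639,-.179],'b':[.555,-.272],'c':[.535,-.095],'d':[.491,-.363],'p0':[.487,.095],'e':[.458,-.169],'f':[.372,-.251]}
V=[T]
for i,xy in enumerate(([.487,.095],[.64,.03],[.54,-.13],[.49,-.27])):
    v=look(xy,.40,save=f"w{i}"); V.append(v)
    for n in ("gate","thumb_tab","latch") if i<2 else (): print(i,n,[([int(k) for k in d["bbox"]],round(d["confidence"],2)) for d in bot.search_frame("wrist",n)])
pickle.dump(V,open("v.pkl","wb"))
B=[blobs(v,100) for v in V]
for k,xy in P0.items():
    x=np.r_[xy,.095]; 
    obs=[]
    for v,bb in zip(V,B):
        pr=pbox(v,x); tol=5 if v["name"]=="top" else 16
        m=[b for b in bb if abs(b-pr).max()<tol]
        if m: obs.append((v,m[0]))
    x,e=fit(obs,x); xw=fit(obs[1:],x)[0] if len(obs)>1 else None
    print(k,len(obs),x.round(4),round(e,2),xw)
print(bot.read_clock())
E
```

```text
0 gate [([181, 164, 161, 190], 0.72)]
0 thumb_tab [([208, 211, 135, 144], 0.89)]
0 latch [([210, 211, 132, 143], 0.78)]
1 gate [([97, 47, 243, 89], 0.77)]
1 thumb_tab []
1 latch [([149, 78, 189, 56], 0.7)]
a 3 [ 0.6379 -0.1769  0.0926] 1.26 [ 0.63796892 -0.17678084  0.09251468]
b 3 [ 0.5538 -0.271   0.0928] 0.96 [ 0.55377405 -0.27095063  0.09284944]
c 4 [ 0.5313 -0.0959  0.09  ] 1.41 [ 0.53116518 -0.09598321  0.08982582]
d 2 [ 0.4899 -0.3653  0.087 ] 0.65 [ 0.48970201 -0.36540105  0.08677899]
p0 2 [0.4854 0.095  0.0913] 0.67 [0.48525455 0.09500259 0.09100039]
e 2 [ 0.4556 -0.1683  0.0902] 0.94 [ 0.45515562 -0.16837161  0.08903985]
f 1 [ 0.3683 -0.2726 -0.0119] 0.37 None
6.375
```

View pics/w1.png

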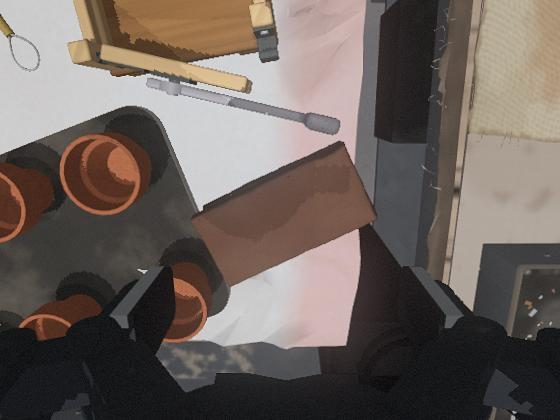

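View pics/w3.png

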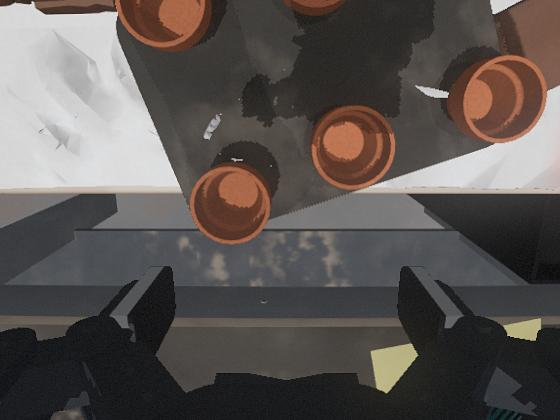

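The wrist view agrees with the fits: pots rim-up on the board, the bar from (150,82) to its tab at (325,123), and the catch post at (262,40). Rim heights come out at 87–93 mm against the expected 94–95, within calibration. I'll pick the first pot.

```bash
cat >> h.py <<'E'
def locate(xy,z,zc=.40,tol=45,save=None):
    """fine look from straight above; returns xy of rim at height z (None if lost)"""
    v=look(xy,zc,save=save); pr=pbox(v,np.r_[xy,z]); bb=[b for b in blobs(v,300) if abs(b-pr).max()<tol]
    if not bb: print("not found",pr,blobs(v,300)); return None
    b=min(bb,key=lambda k:abs(k-pr).sum())
    r=least_squares(lambda q:pbox(v,np.r_[q[:2],q[2]])-b,np.r_[xy,z],x_scale=.01)
    r2=least_squares(lambda q:pbox(v,np.r_[q,z])-b,xy,x_scale=.01)
    print("locate",r.x.round(4),"fixed z",r2.x.round(4),"rms px",round(float(np.sqrt(np.mean(r2.fun**2))),2)); return r2.x
def best_yaw(xy,others):
    def clr(y):
        u=np.array([np.cos(y),np.sin(y)]); n=np.array([-u[1],u[0]])
        pts=[xy+s*u*a+n*b for s in(1,-1) for a in(.042,.058) for b in(-.012,0,.012)]
        return min([np.linalg.norm(p-o)-.034 for p in pts for o in others] or [1])
    j0=np.array(bot.read_joint_positions()); L=[]
    for y in np.arange(-np.pi,np.pi,np.pi/12):
        j=bot.solve_ik(np.r_[xy,.06],R2q(down(y)))
        if j is not None and bot.solve_ik(np.r_[xy,.3],R2q(down(y))) is not None: L.append((min(clr(y),.02)*100-.3*abs(np.array(j)-j0).max(),clr(y),y))
    s,c,y=max(L); print("yaw",round(y,2),"clear",round(c,4)); return y
def turn(p):
    """yaw for tool-down pose p that needs least joint motion"""
    j0=np.array(bot.read_joint_positions()); L=[]
    for y in np.arange(-np.pi,np.pi,np.pi/12):
        j=bot.solve_ik(p,R2q(down(y)))
        if j is not None: L.append((abs(np.array(j)-j0).max(),y))
    return min(L)[1]
D=.034
def pick(xy,z,others,zlift):
    y=best_yaw(xy,others); q=R2q(down(y)); bot.set_gripper(1.0)
    bot.move_pose(np.r_[xy,z+.06],q)
    if bot.move_linear(np.r_[xy,z-D],speed=.12,until_force=8): print("touch!",bot.read_position()); return False
    bot.set_gripper(0.0,60); w=bot.read_gripper_width(); 
    bot.move_linear(np.r_[xy,zlift],speed=.2); print("held width mm",round(w*85,1),round(bot.read_gripper_width()*85,1),"F",bot.read_finger_force()); return bot.read_gripper_width()>.7
def place(xy,zrim,zlift):
    """zrim = rim height of the pot below"""
    zt=zrim+.026-D; p=np.r_[xy,max(zlift,zt+.05)]
    bot.move_pose(p,R2q(down(turn(p)))); print("width at stack",round(bot.read_gripper_width()*85,1))
    bot.move_linear(np.r_[xy,zt+.040],speed=.15)
    hit=bot.move_linear(np.r_[xy,zt-.006],speed=.04,until_force=6); z=bot.read_position()[2]
    print("contact",hit,"tcp z",round(z,4),"expected",round(zt,4)); return z-zt
def release(xy,z):
    bot.set_gripper(1.0); bot.move_linear(np.r_[xy,z],speed=.2)
E
python3 - <<'E'
from h import *
P={'a':[.638,-.177],'b':[.554,-.271],'d':[.490,-.365],'e':[.4556,-.1683],'f':[.372,-.251]}
c=locate([.5313,-.0959],.094)
p0=locate([.485,.095],.095)
print(pick(c,.094,[np.array(v) for v in P.values()],.20))
bot.wait(.1)
e=place(p0,.095,.20)
print(e,bot.read_ft_force())
if abs(e)<.006:
    release(p0,.2)
    locate(p0,.121,.45,save="s1")
print(bot.read_clock())
E
```

```text
locate [ 0.5325 -0.0946  0.0839] fixed z [ 0.5325 -0.0948] rms px 1.62
locate [0.485  0.0943 0.0945] fixed z [0.485  0.0943] rms px 0.21
yaw 0.0 clear 0.0304
held width mm 65.9 65.9 F 66.82013668119907
True
width at stack 65.8
contact True tcp z 0.0885 expected 0.087
0.0015219097986334251 [-0.45533078 -0.46265415  6.15890238]
locate [0.4852 0.0963 0.1227] fixed z [0.4852 0.0964] rms px 0.62
15.1417
```

```bash
cat > run.py <<'E'
from h import *
import sys,json
C=np.array([.485,.0953])
def survey(known):
    T=shot("top"); out=[]
    det=[least_squares(lambda q:pbox(T,np.r_[q,.094])-b,on_plane(T,(b[:2]+b[2:])/2,.085)[:2]).x for b in blobs(T,100) if abs(b[2:]-b[:2]-27).max()<7]
    for k in known:
        d=min(det,key=lambda x:np.linalg.norm(x-k),default=None)
        if d is not None and np.linalg.norm(d-k)<.05:
            if np.linalg.norm(d-k)>.012: print("moved",k,d); k=d
        else: print("unseen",k)
        out.append(np.array(k))
    return out
P=[np.array(p) for p in json.load(open("todo.json"))]; n=int(sys.argv[1])  # n nested so far
for _ in range(int(sys.argv[2])):
    P=survey(P); xy=locate(P[0],.094,tol=60)
    if xy is None: sys.exit("lost")
    zr=.095+.026*n; zl=max(.20,zr+.06)
    if not pick(xy,.094,P[1:],zl): sys.exit("pick failed")
    e=place(C,zr,zl); 
    if abs(e)>.006: sys.exit(f"bad nest {e}")
    release(C,zr+.06); n+=1; P=P[1:]; json.dump([list(p) for p in P],open("todo.json","w"))
    s=locate(C,zr+.026,zr+.026+.30,save=f"s{n}")
    print("== nested",n,"clock",bot.read_clock())
E
echo '[[0.4556,-0.1683],[0.638,-0.177],[0.554,-0.271],[0.490,-0.365],[0.372,-0.251]]' > todo.json
python3 run.py 1 2
```

```text
locate [ 0.4577 -0.1678  0.0898] fixed z [ 0.4576 -0.1679] rms px 0.6
yaw 0.0 clear 0.0423
held width mm 65.6 65.4 F 66.67019822169095
width at stack 65.4
contact True tcp z 0.1142 expected 0.113
locate [0.4854 0.0964 0.1437] fixed z [0.4854 0.0963] rms px 0.57
== nested 2 clock 23.0583
locate [ 0.6365 -0.1774  0.0872] fixed z [ 0.6365 -0.1774] rms px 0.95
yaw -0.79 clear 0.0836
held width mm 66.6 66.8 F 67.1574978902936
width at stack 66.6
contact True tcp z 0.1409 expected 0.139
locate [0.4848 0.0951 0.1686] fixed z [0.4848 0.0951] rms px 0.65
== nested 3 clock 31.0667
```

```bash
python3 run.py 3 3; python3 - <<'E'
from h import *
shot("scene","sc6")
E
```

```text
locate [ 0.5535 -0.2703  0.0933] fixed z [ 0.5535 -0.2703] rms px 0.13
yaw -2.09 clear 0.0219
held width mm 66.5 66.1 F 67.01437085866928
width at stack 66.5
contact True tcp z 0.1667 expected 0.165
locate [0.4839 0.0956 0.2013] fixed z [0.4839 0.0956] rms px 0.56
== nested 4 clock 39.5083
locate [ 0.4897 -0.3627  0.0922] fixed z [ 0.4897 -0.3627] rms px 0.3
yaw -2.09 clear 0.1119
held width mm 66.6 66.6 F 67.19765067100525
width at stack 66.5
contact True tcp z 0.1927 expected 0.191
locate [0.4846 0.0951 0.2221] fixed z [0.4846 0.0951] rms px 0.46
== nested 5 clock 48.6583
locate [ 0.3908 -0.2782  0.0913] fixed z [ 0.3906 -0.2779] rms px 0.42
yaw -1.83 clear 1
held width mm 66.5 65.8 F 66.7616824619472
width at stack 66.0
contact True tcp z 0.2184 expected 0.217
locate [0.4838 0.0951 0.2467] fixed z [0.4838 0.0951] rms px 0.64
== nested 6 clock 57.5083
```

```bash
python3 - <<'E'
from h import *
import pickle
V=pickle.load(open("v.pkl","rb"))[1:3]
for i,(xy,z) in enumerate((([.57,.03],.42),([.63,.06],.42))):
    V.append(look(xy,z,save=f"g{i}"))
    for n in ("gate","thumb_tab","latch","catch"): print(i,n,[([int(k) for k in d["bbox"]],round(d["confidence"],2)) for d in bot.search_frame("wrist",n)])
pickle.dump(V,open("g.pkl","wb"))
s=cv2.imread("pics/sc6.png")[120:270,180:400]; cv2.imwrite("pics/sc6c.png",cv2.resize(s,None,fx=3.5,fy=3.5,interpolation=cv2.INTER_CUBIC))
E
```

```text
0 gate [([273, 0, 81, 209], 0.82)]
0 thumb_tab [([301, 1, 52, 161], 0.73), ([120, 119, 66, 90], 0.73)]
0 latch [([301, 2, 49, 159], 0.79)]
0 catch [([89, 0, 265, 240], 0.81), ([172, 117, 40, 64], 0.45)]
1 gate [([268, 64, 86, 213], 0.58)]
1 thumb_tab [([290, 63, 65, 171], 0.95), ([90, 59, 264, 240], 0.3)]
1 latch [([299, 66, 55, 169], 0.81)]
1 catch [([91, 62, 262, 231], 0.68)]
```

View pics/sc6c.png

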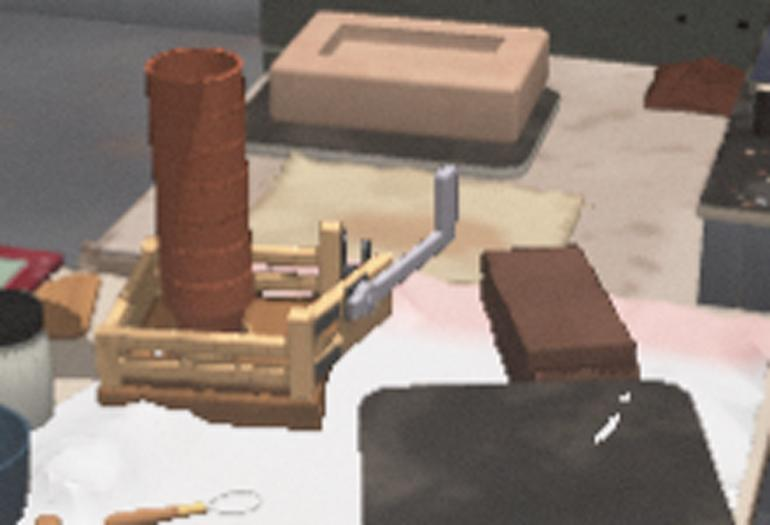

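View pics/g0.png

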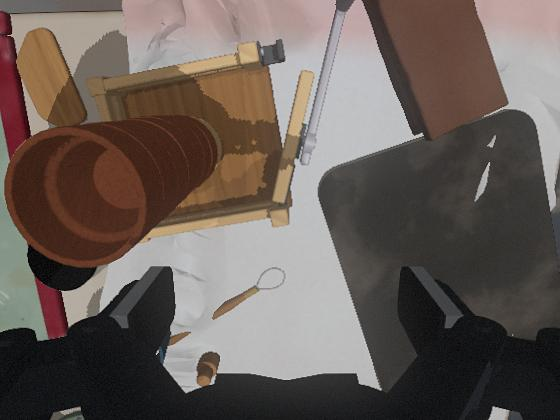

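View pics/w0.png

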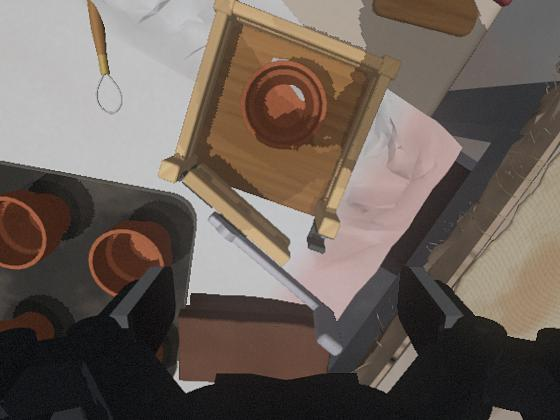

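The stack is straight, with six pots nested on pot0. In g0 the hinge post is near (281,214), the catch post near (248,52) with the catch at (272,52), and the tab at the top edge (345,2). Next I'll enlarge the gate details.

```bash
python3 - <<'E'
import cv2,numpy as np
def crop(n,x,y): 
    c=cv2.imread(f"pics/{n}.png")[y:y+100,x:x+133]; c=cv2.resize(c,(399,300),interpolation=cv2.INTER_CUBIC); return c
a=np.vstack([np.hstack([crop("w0",230,190+70),crop("w0",230,190)]),np.hstack([crop("w0",140,120),crop("w1",230,40)])])
b=np.vstack([np.hstack([crop("g1",230,40),crop("g1",230,110)]),np.hstack([crop("g1",230,200),crop("w1",60,0)])])
cv2.imwrite("pics/ca.png",a);cv2.imwrite("pics/cb.png",b)
E
```

```text
(no output)
```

View pics/ca.png

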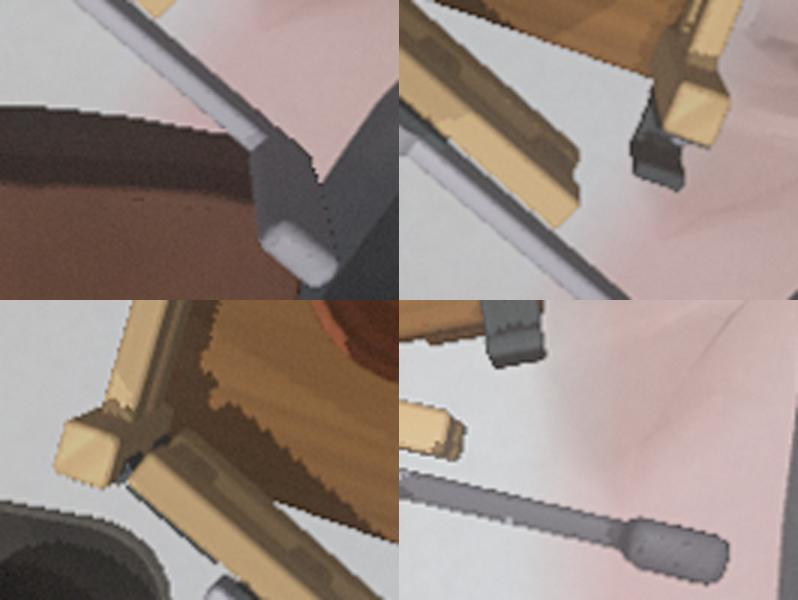

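View pics/cb.png

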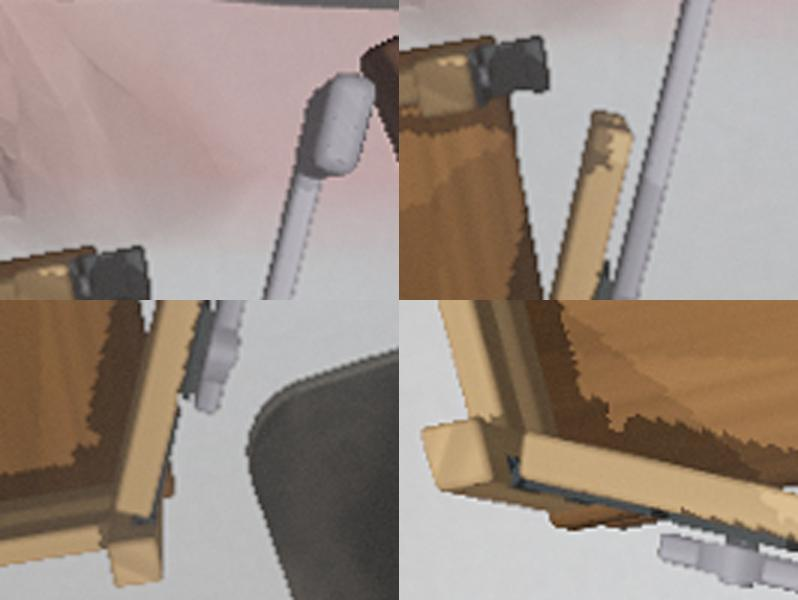

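```bash
python3 - <<'E'
from h import *
import pickle
w0,w1,g0,g1=pickle.load(open("g.pkl","rb"))
O={"tab":[(w0,(329.3,344.7)),(w1,(323,123.7)),(g1,(345.3,80.5))],"hpost":[(w0,(169,171.7)),(w1,(79.7,51.7)),(g1,(275,286.7))],"cpost":[(w0,(329.3,227.7)),(g1,(246,137.3))],"gend":[(w0,(286.3,260)),(g1,(301,150.7)),(w1,(245.7,83.7))]}
R_={}
for k,o in O.items():
    p=tri(o); z={"tab":.135,"gend":.089}.get(k,.099); R_[k]=p
    print(k,p.round(4),"err",[(proj(v,p)[0]-u).round(1).tolist() for v,u in o],"plane",[on_plane(v,u,z)[:2].round(4).tolist() for v,u in o])
# model fit: pen yaw, hinge xy, gate angle, latch 0, plus catch post sym.
def model(q):
    psi,hx,hy,th=q; X=np.array([np.cos(psi),np.sin(psi)]);Y=np.array([-X[1],X[0]]); H=np.array([hx,hy])
    # gate direction: -Y turned clockwise by th ; outward normal likewise from -X
    r=lambda u:np.array([np.cos(th)*u[0]+np.sin(th)*u[1],-np.sin(th)*u[0]+np.cos(th)*u[1]])
    g,n=r(-Y),r(-X)
    return dict(tab=np.r_[H+.180*g+.015*n,.135],gend=np.r_[H+.118*g,.089]),H,X,Y
def res(q):
    m,H,X,Y=model(q); e=[]
    for k in m: e+= [ (proj(v,m[k])[0]-u)*(1 if k=="tab" else .5) for v,u in O[k]]
    s=np.array([.485,.0953])-H; e.append([(s@X-.080)*1000])
    d=(R_["cpost"]-R_["hpost"])[:2]; d/=np.linalg.norm(d); e.append([(d@X)*200])
    return np.concatenate(e)
d=(R_["hpost"]-R_["cpost"])[:2]; print("postdist",np.linalg.norm(d))
r=least_squares(res,[np.arctan2(d[1],d[0])-np.pi/2,*R_["hpost"][:2],.4])
m,H,X,Y=model(r.x); print("psi,h,th",r.x.round(4),"res",r.fun.round(1)); 
for n,p in (("hpost",R_["hpost"]),("cpost",R_["cpost"]),("seat",np.array([.485,.0953]))): print(n,"in hinge frame",((p[:2]-H)@X).round(4),((p[:2]-H)@Y).round(4))
np.save("gate.npy",r.x)
E
```

```text
tab [0.6676 0.0329 0.1338] err [[0.3, 0.0], [-0.1, 0.5], [-0.4, 0.2]] plane [[0.6666, 0.033], [0.6673, 0.0333], [0.6677, 0.0329]]
hpost [ 0.4836 -0.012   0.0987] err [[-0.2, 0.1], [-0.1, 0.0], [-0.1, -0.2]] plane [[0.4837, -0.0117], [0.4838, -0.0119], [0.4837, -0.0121]]
cpost [0.5914 0.0778 0.0961] err [[-0.3, 0.1], [-0.2, -0.2]] plane [[0.5905, 0.0782], [0.5917, 0.0774]]
gend [0.6033 0.0297 0.0845] err [[0.6, -0.1], [0.1, 1.0], [0.6, 0.4]] plane [[0.6015, 0.0302], [0.6045, 0.0306], [0.6033, 0.0297]]
postdist 0.14030546626229873
psi,h,th [-4.0182e+00  4.9050e-01 -4.0000e-03  4.0390e-01] res [ 0.5  0.5 -0.2  0.2 -0.6  0.4  0.4  1.   0.2  0.7  0.2  0.1 -0.2  0. ]
hpost in hinge frame -0.0017 0.0104
cpost in hinge frame -0.0017 -0.1299
seat in hinge frame 0.0798 -0.0593
```

The gate fit is consistent: tab height 134 mm against 135 expected, post tops 96–99 mm, hinge to catch post 130 mm, gate angle 0.404. Before acting I'll check that the forearm clears the tall stack at the shut pose, by estimating the link geometry from IK.

```bash
cat >> h.py <<'E'
def gate_pose(th,ph,sgn=1,up=0.0):
    """TCP position and rotation holding the tab at gate angle th, bar angle ph; up = TCP shift back along the tool"""
    psi,hx,hy,_=np.load("gate.npy"); r=R.from_euler("z",psi-th).as_matrix()
    g,n,k=-r[:,1],-r[:,0],np.array([0,0,1.])
    a=np.cos(ph)*g+np.sin(ph)*k; u=-np.sin(ph)*g+np.cos(ph)*k
    tab=np.array([hx,hy,.080])+.060*g+.015*n+.120*a+.040*u
    z=-u; y=sgn*n; M=np.c_[np.cross(y,z),y,z]
    return tab+u*(up-bot.grip_depth),M
E
python3 - <<'E'
from h import *
rng=np.random.default_rng(0); A=[];J=[];B=[]
for i in range(60):
    r,z,az=rng.uniform(.35,.7),rng.uniform(.1,.4),rng.uniform(-.3,.4)
    p=np.array([r*np.cos(az),r*np.sin(az),z]); j=bot.solve_ik(p,R2q(down(az+np.pi/2)))
    if j is None: continue
    j=np.array(j); J.append(np.r_[j,az,r,z])
J=np.array(J); print(len(J),"pitch",np.ptp(J[:,1]-J[:,2]+J[:,3]),"yaw",np.abs(J[:,0]-J[:,6]).max(),np.abs(J[:,4]).max())
s=J[:,1]-J[:,2]
M=np.c_[np.ones(len(J)),np.sin(J[:,1]),np.cos(J[:,1]),np.sin(s),np.cos(s)]
for c in (7,8): x,e,*_=np.linalg.lstsq(M,J[:,c],rcond=None); print(x.round(4),e)
for sg in(1,-1):
  for th,ph,up in((.404,0,.08),(.404,0,0),(.404,.32,0),(.2,.32,0),(0,.32,0),(0,0,0),(0,0,.08)):
    p,m=gate_pose(th,ph,sg,up); j=bot.solve_ik(p,R2q(m)); print(sg,th,ph,p.round(3),None if j is None else np.round(j,2),m[:,0].round(2))
E
```

```text
60 pitch 1.3322676295501878e-15 yaw 0.20974760681321314 0.0
[ 0.0205  0.5061 -0.0088  0.0687  0.3933] [3.47553625e-07]
[-0.1187  0.      0.514  -0.3982  0.0697] [1.3661071e-30]
1 0.404 0 [0.667 0.033 0.181] [-0.06  0.58  0.08  1.07  0.    2.79] [ 0.96  0.29 -0.  ]
1 0.404 0 [0.667 0.033 0.101] [-0.06  0.64 -0.02  0.9   0.    2.79] [ 0.96  0.29 -0.  ]
1 0.404 0.32 [0.655 0.029 0.138] [-0.13  0.39 -0.41  0.47  0.13  2.74] [0.91 0.27 0.31]
1 0.2 0.32 [0.645 0.062 0.138] [-0.1   0.39 -0.41  0.5   0.18  2.57] [0.84 0.45 0.31]
1 0 0.32 [0.629 0.091 0.138] [-0.08  0.39 -0.41  0.54  0.22  2.4 ] [0.73 0.61 0.31]
1 0 0 [0.638 0.1   0.101] [ 0.04  0.6  -0.09  0.87  0.    2.49] [ 0.77  0.64 -0.  ]
1 0 0 [0.638 0.1   0.181] [0.04 0.54 0.01 1.04 0.   2.49] [ 0.77  0.64 -0.  ]
-1 0.404 0 [0.667 0.033 0.181] [-0.06  0.58  0.08  1.07  0.   -0.35] [-0.96 -0.29  0.  ]
-1 0.404 0 [0.667 0.033 0.101] [-0.06  0.64 -0.02  0.9   0.   -0.35] [-0.96 -0.29  0.  ]
-1 0.404 0.32 [0.655 0.029 0.138] [-0.13  0.39 -0.41  0.47  0.13 -0.4 ] [-0.91 -0.27 -0.31]
-1 0.2 0.32 [0.645 0.062 0.138] [-0.1   0.39 -0.41  0.5   0.18 -0.57] [-0.84 -0.45 -0.31]
-1 0 0.32 [0.629 0.091 0.138] [-0.08  0.39 -0.41  0.54  0.22 -0.75] [-0.73 -0.61 -0.31]
-1 0 0 [0.638 0.1   0.101] [ 0.04  0.6  -0.09  0.87  0.   -0.65] [-0.77 -0.64  0.  ]
-1 0 0 [0.638 0.1   0.181] [ 0.04  0.54  0.01  1.04  0.   -0.65] [-0.77 -0.64  0.  ]
```

```bash
python3 - <<'E'
from h import *
import pickle
w0,w1,g0,g1=pickle.load(open("g.pkl","rb"))
print("block",tri([(w0,(191,305)),(w1,(192,215))]).round(3),tri([(w0,(329,308)),(w1,(342,143))]).round(3))
th=np.load("gate.npy")[3]
bot.set_gripper(.5)
p,m=gate_pose(th,0,1,.14); bot.move_pose(p,R2q(m))
v=shot("wrist","tab")
pt=gate_pose(th,0,1,.015+bot.grip_depth)[0]; print("tab top predicted px",proj(v,pt),"clock",bot.read_clock(),bot.search_frame("wrist","thumb_tab")[:2])
E
```

```text
block [ 0.612 -0.101  0.041] [0.707 0.027 0.012]
tab top predicted px [[286.02313226 207.07448338]] clock 60.1833 [{'bbox': [275.7, 173.3, 21.9, 167.1], 'confidence': 0.78}]
```

View pics/tab.png

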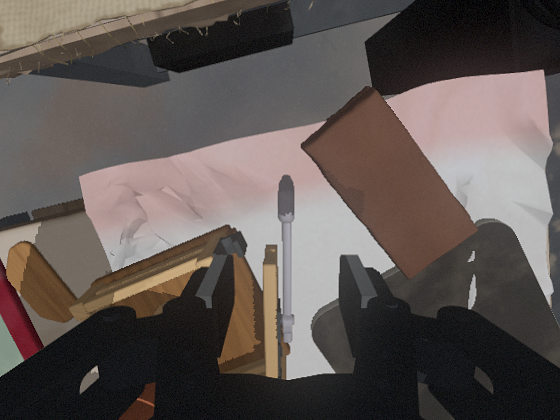

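The tab is at (286,176–220), directly between the fingers and matching the predicted (286,207). The block is low, 41 mm at most. I'll grasp the tab, lift the bar, swing the gate shut and lower the bar.

```bash
cat > latch.py <<'E'
from h import *
th0=np.load("gate.npy")[3]
def step(th,ph,v=.08):
    p,m=gate_pose(th,ph); bot.move_linear(p,speed=v,rotation=R2q(m))
def st(s): print(s,"w",round(bot.read_gripper_width()*85,1),"F",np.round(bot.read_ft_force(),1),"finger",round(bot.read_finger_force(),1),round(bot.read_clock(),1),flush=True)
p,_=gate_pose(th0,0)
print("touch",bot.move_linear(p,speed=.08,until_force=8)); st("down")
bot.set_gripper(0.0,45); st("grip")
for ph in (.1,.2,.3): step(th0,ph); st(f"lift {ph}")
E
python3 latch.py
```

```text
touch False
down w 42.4 F [-0.3 -0.5  0.3] finger 0.0 62.1
grip w 11.5 F [-0.2 -1.5  2. ] finger 47.0 62.5
lift 0.1 w 11.4 F [ 2.  -1.2 -2.4] finger 46.4 62.8
lift 0.2 w 11.2 F [ 2.4 -1.9 -4.1] finger 46.3 63.1
lift 0.3 w 11.5 F [ 3.1 -0.6 -3.1] finger 46.4 63.4
```

```bash
python3 - <<'E'
import re
src=open('latch.py').read().split("p,_=")[0]; exec(src)
for th in list(np.arange(th0-.07,.02,-.07))+[.03,.01,0]:
    step(th,.3,.06); f=np.array(bot.read_ft_force())
    if np.linalg.norm(f)>25: print("stop"); break
    if th<.15: st(f"gate {th:.2f}")
shot("scene","sh"); v=shot("wrist","shw")
s=cv2.imread("pics/sh.png")[120:270,180:400]; s=cv2.resize(s,(400,273),interpolation=cv2.INTER_CUBIC)
w=cv2.resize(cv2.imread("pics/shw.png"),(400,300)); cv2.imwrite("pics/shc.png",np.hstack([s,w[:273]]))
E
```

```text
gate 0.12 w 11.0 F [ 3.4  0.4 -0.2] finger 46.5 64.8
gate 0.05 w 11.3 F [ 3.   0.3 -1.7] finger 46.5 65.2
gate 0.03 w 11.2 F [ 1.3  0.3 -0.9] finger 46.5 65.4
gate 0.01 w 11.4 F [ 1.7  0.6 -1.2] finger 46.5 65.7
gate 0.00 w 11.2 F [ 4.  -0.7 -0.5] finger 46.5 65.9
```

View pics/shc.png

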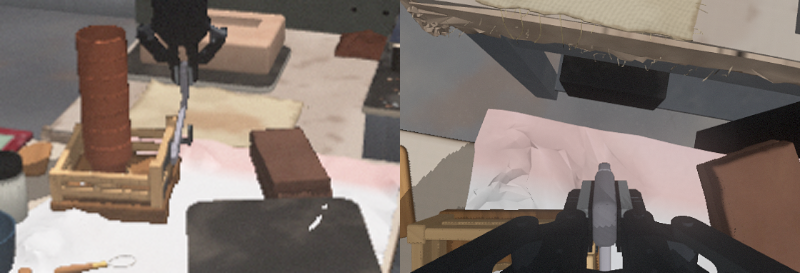

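The gate is home with the bar raised and still held, and the stack is intact. Lowering the bar.

```bash
python3 - <<'E'
src=open('latch.py').read().split("p,_=")[0]; exec(src)
for ph in (.2,.12,.06,.03,.01,0):
    step(0,ph,.05); st(f"bar {ph}")
    if np.linalg.norm(bot.read_ft_force())>25: print("stop"); break
else:
    bot.set_gripper(.4); st("open")
    p,m=gate_pose(0,0,1,.16); bot.move_linear(p,speed=.1)
    shot("wrist"); 
    V=[look([.60,.06],.42,save="e0"),look([.64,.11],.42,save="e1")]
    import pickle; pickle.dump(V,open("e.pkl","wb"))
    for v in V:
        for ph in (0,.1,.2): print(ph,proj(v,gate_pose(0,ph,1,.015+bot.grip_depth)[0]).round(1))
    a=np.hstack([cv2.resize(cv2.imread(f"pics/e{i}.png")[0:210,160:440],(400,300),interpolation=cv2.INTER_CUBIC) for i in(0,1)]); 
    shot("scene","fs"); b=cv2.resize(cv2.imread("pics/fs.png")[120:250,180:380],(430,280),interpolation=cv2.INTER_CUBIC)
    o=np.zeros((590,800,3),np.uint8);o[:300]=a;o[300:580,:430]=b; cv2.imwrite("pics/end.png",o)
    print(locate([.4845,.0951],.251,.55))
E
```

```text
bar 0.2 w 11.2 F [ 2.  -1.8  0.4] finger 47.0 66.4
bar 0.12 w 11.2 F [ 1.7 -1.2  0.1] finger 46.9 66.7
bar 0.06 w 11.5 F [ 1.8 -1.2  1. ] finger 46.9 67.0
bar 0.03 w 11.5 F [ 1.3 -0.6  0.5] finger 46.8 67.3
bar 0.01 w 11.6 F [ 1.2 -1.5  0.2] finger 46.8 67.5
bar 0 w 11.3 F [ 0.2 -2.2  3.4] finger 47.3 67.8
open w 33.8 F [-1.1  0.4 -0.5] finger 0.0 68.1
0 [[264.   28.5]]
0.1 [[264.6  34.6]]
0.2 [[265.8  43.2]]
0 [[298.8 117.6]]
0.1 [[300.7 126.8]]
0.2 [[303.  138.3]]
locate [0.4839 0.0946 0.2482] fixed z [0.4838 0.0946] rms px 0.53
[0.48383261 0.0946176 ]
```

View pics/end.png

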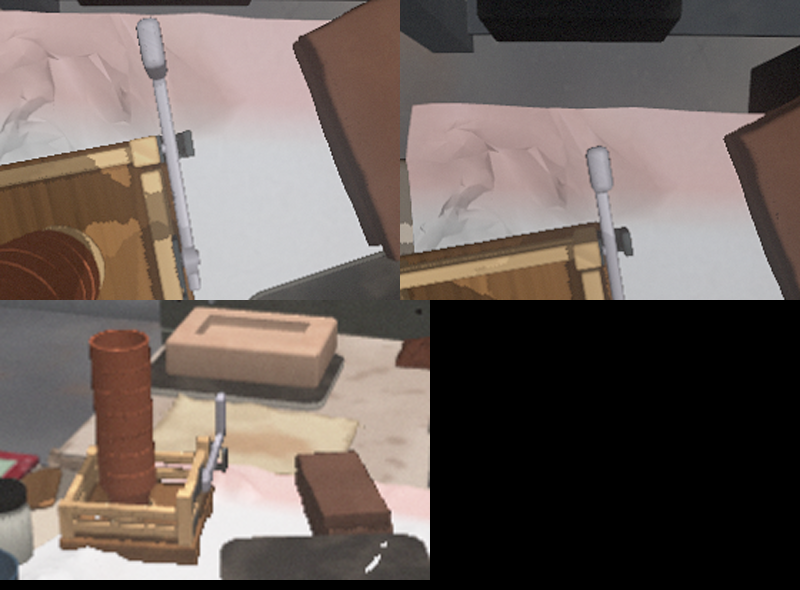

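The bar lies between post and lip. The tab top is at about (299,119) against (298.8,117.6) predicted for a fully lowered bar. The stack is upright and unmoved, and the jar and rib are in place.

```bash
python3 -c "
from cell import bot
bot.wait(.5); print(bot.close_job())"
```

```text
the job is handed in; nothing more can be done
None
```

I handed the job in at about 70 s: all six loose pots are nested in one upright stack on the fixed pot, and the gate is shut with the bar fully down in the catch; the jar and rib were not touched.

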